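# Release the vial tray from the shaker's left-hand clamp

### The arm

A 7-joint arm with a two-finger parallel gripper is mounted at the origin on the work surface. World frame = base frame: x ahead of the robot, y to its left, z up, the work surface at z = 0. Lengths are in mm, angles in rad, forces in N, time in s.
With the tool pointing down it reaches from about 400 to 750 mm from the base axis. Payload 19.5 kg.
Tool frame: the origin (TCP) lies at the very end of the fingers, on their centre line; the grasp point (between the pads) lies 19 mm behind it; z points along the fingers, y is the line along which they close (so a half turn about z gives the same grasp; the last joint's range is limited). The gripper opens to 85 mm and grips with 20 to 120 N. Pads are 22 mm wide; open, the fingers measure 114 mm over their backs; the gripper's body (76 mm by 85 mm) begins 54 mm behind the grasp point. The pads swing forward as they close: fully open they stand 13 mm farther back than shut.
Start: joints at [1.221, 0.707, -0.028, 1.485, 0.022, 0.951, -0.075], TCP at [174.196, -547.951, 231.268] pointing down, gripper open.
Joint ranges: [-2.71, 2.71], [-0.32, 2.16], [-1.57, 1.52], [0, 2.45], [-1.46, 4.6], [0, 2.02], [-2.83, 2.83]. Speed limits (rad/s): [1.89, 1.89, 2.57, 2.57, 3.01, 3.01, 3.01].

### API

Orientations are given as a rotation vector (axis times angle).
In Python, from station import bot gives the robot as it stands.
- The arm moves only by the tool carry_out, never from a script. Its argument "targets" is a list of rows, each a list of 7 numbers: the shift along the world's x, y, z in mm, then the turn, a rotation vector about the world's x, y, z in degrees, then the opening, from 0 (shut) to 1 (fully open). In form: [[dx, dy, dz, wx, wy, wz, hand], ...]. A call has 1 to 12 rows; each row shifts and turns the commanded pose from where the row before left it; what a row does not reach is not made up. A row lasts 1/8 s, in which the tool goes at most 62.5 mm and 10.7 degrees, less where a joint would pass 70% of its speed; a pose out of reach is approached as far as the arm can. A call is refused whole if a number of a shift passes 62.5 or a number of a turn 10.7, either way. A call with a gripper value outside its range is refused whole. The fingers move at their own pace and stop on an object; "grip_force" is the grip in N (left out, the last holds). Time passes only in rows, so rows that do not move let the fingers close. It gives the time, the measured TCP pose, the force, the opening and the grip force at its end, in the units of the state.
- bot.get_state(): the state, without advancing time (a new reading comes with each control period).
- bot.get_image(name): name is "scene" or "top" or "wrist"; returns the picture (400x640x3 uint8, red, green, blue); there is no depth.
- bot.get_calibration(name): a dict with "fx", "fy", "cx", "cy" (pixels), "dist_coeffs" ([k1, k2, p1, p2, k3] as OpenCV has them; the pictures are not rectified), "extrinsics" (4x4, takes a point from camera to world coordinates). Camera axes: x right, y up, looking along -z (the intrinsics and any distortion apply to the point x, -y, -z); pixel columns grow to the right and rows downward; lengths in mm; the calibration is good to about 2 mm. A picture is of the moment at which its call begins: read the wrist's pose just before it. get_calibration takes no time and is no camera call; for the wrist camera it gives the pose at the moment of the call.
- bot.close_job(): hands the job in; it is judged then, once.
The state is a dict: "time": time; "q": joint angles; "joint_vel": joint speeds; "joint_efforts": joint torques, N m; "tcp_pos": TCP position; "eef_rot": TCP orientation; "force": force on the tool from outside, world axes, zero at the start; "moment": the same for the moment, N m; "width": finger opening in mm; "grasp_force": force on a finger pad.
Only numpy, scipy, OpenCV 4.12 (cv2) and the standard library are available. Lean on these libraries where they do the work, as an engineer would, in place of code of your own. Each camera call takes 0.05 s, during which the arm holds its last target. There are 200 camera calls.

### The job

Free the vial tray from the shaker: its clamp nut has a left-hand thread so that the shaking cannot undo it, so push the tommy bar round clockwise seen from above, making sure by feel that it is giving and never forcing it, for one full turn, while the tray stays where it is. Then, leaving the nut loosened, push the tray slowly by its black handle along the deck, without lifting or tipping it, until it is fully home against the yellow end stop, and let go of everything. Leave the bottle, the beaker, the pan of vials and the spanner where they are.

Things in the scene. Friction and masses are not known exactly. Their poses are not given: they have to be found in the camera images.
- shaker: fixed blue bench shaker, aluminium deck 156 x 416 mm, its top 70 mm above the bench. Origin on the bench, z up, y along the deck: clamp stud at x = 0, y = +85 mm; yellow end stop (14 mm high) across the other end, its middle at y = -237 mm. Two steel side rails, 12 mm high, guide the tray along y with about 3 mm of play on each side, from y = -240 to +60 mm
- clamp_nut: flange (radius 20 mm) of the left-hand clamp nut; origin at its underside on the stud axis, about 80 mm above the bench; axes do not turn, it rises 1.3 mm per rad of loosening. Brass hub radius 13 mm, top 52 mm above the origin, crossed by a steel tommy bar 12 mm thick, 124 mm long, red 18 mm balls on its ends, centre line 40 mm above the origin. Over 45 N from the robot damages it
- bar_end (a point): point on the centre line of one arm of the tommy bar, 50 mm from the stud axis; turns with the nut. The other arm points exactly the opposite way
- clamp (a joint): turn of the clamp nut in rad, growing clockwise seen from above (loosens); 0 = hard tight, 8.8 = hard stop, fully loose; starts at 0 to 0.5. Stiff: about 0.4 N m (8 N pushed at 50 mm); it stays where it is left. Anticlockwise runs into the hard stop at 0
- tray: loose aluminium vial tray, 0.6 kg, 116 (x) by 120 mm (y), nine vials to 60 mm high. Point: middle of its underside; axes as the shaker's, y towards the clamp. A fork 10 mm thick, 68 mm wide reaches to y = 206 mm, straddling the stud under the flange; red lips 6 mm high on its ends catch the flange, so the tray cannot be drawn out before the nut has turned about 5 rad
- handle_mid (a point): middle of the top bar of the tray's black arch handle: bar 100 mm along the tray's x, 14 x 14 mm, centre 63 mm above the deck and 50 mm to the clamp side of the tray's middle; legs at x = +/-43 mm. Between handle and clamp the space above the 10 mm fork is free, about 35 mm wide to the nearest bar end
- dock (a point): point on the deck where the middle of the tray's underside lies when the tray touches the end stop; axes as the shaker's. The tray starts about 90 mm from it in +y
- amber_bottle: amber bottle with blue cap, 72 mm across, 150 mm tall, origin under its centre; bystander
- mug_beaker: white ceramic beaker, 70 mm across, 80 mm tall, origin under its centre; bystander
- vial_pan: round steel pan of vials, 150 mm across, 58 mm tall, origin under its centre; bystander
- spanner: steel spanner 170 mm long lying on the bench; bystander, not needed

How it is judged:
By the outcome, as a careful person would: the job done as asked, in the order asked, and still so for the second after the job is handed in, with the robot touching nothing.
It also fails if it takes over 64 s, if anything falls off the work surface, if the arm or the gripper's body presses on something with over 40 N, if the wrist force passes 120 N, or if a joint passes its speed limit or range.

## Working session

There is one attempt and no reset: what is moved stays moved. The work goes in short steps, Python scripts to look and compute and a tool call to move; the robot and the scene stay as the last step left them, time stands still between calls to the robot, and variables do not carry over. Pictures are saved under pics/ and viewed, at most 10 in all, crops included, and the job is handed in when it is done.

Besides the shell and the picture viewer there is one more tool, called after ">>>" as a command line: name --pt "numbers of a row" for each row, then --argument value for the rest. carry_out: Moves the arm, as the interface text tells. Its arguments: {"type":"object","properties":{"targets":{"type":"array","items":{"type":"array","items":{"type":"number"}}},"grip_force":{"type":"number"}},"required":["targets"]}

```bash
mkdir -p pics; ls; python3 - <<'E'
from station import bot
import cv2
s=bot.get_state(); print({k:s[k] for k in('time','tcp_pos','eef_rot','force','width')})
for n in('scene','top'):
    cv2.imwrite(f'pics/{n}0.png',bot.get_image(n)[:,:,::-1])
    c=bot.get_calibration(n); print(n,c)
E
```

```text
pics
{'time': 0.0, 'tcp_pos': array([ 174.15725453, -547.72845397,  230.83278024]), 'eef_rot': array([-3.10341251e+00, -4.81499490e-01,  2.43962008e-04]), 'force': array([ 0.26533747, -0.48477648,  0.07099072]), 'width': 85.3626416474145}
scene {'fx': 371.6694201514927, 'fy': 371.6694201514927, 'cx': 320.2026263199699, 'cy': 207.7342910252514, 'dist_coeffs': array([-0.06847836,  0.        ,  0.        ,  0.        ,  0.        ]), 'extrinsics': array([[ 2.00734126e-01, -5.00671896e-01,  8.42041248e-01,
         1.43262359e+03],
       [ 9.79606667e-01,  1.10264475e-01, -1.67965839e-01,
        -1.91475536e+02],
       [-8.75146138e-03,  8.58585697e-01,  5.12595370e-01,
         6.69390206e+02],
       [ 0.00000000e+00,  0.00000000e+00,  0.00000000e+00,
         1.00000000e+00]])}
top {'fx': 370.17904825534725, 'fy': 370.17904825534725, 'cx': 323.1542578142619, 'cy': 200.49759625458898, 'dist_coeffs': array([0.00599107, 0.        , 0.        , 0.        , 0.        ]), 'extrinsics': array([[-2.04094603e-02,  9.80382058e-01, -1.96047123e-01,
         3.42817740e+02],
       [-9.99658441e-01, -2.32120668e-02, -1.20083602e-02,
        -5.58655350e+00],
       [-1.63234398e-02,  1.95735077e-01,  9.80520946e-01,
         1.13479295e+03],
       [ 0.00000000e+00,  0.00000000e+00,  0.00000000e+00,
         1.00000000e+00]])}
```

View pics/top0.png

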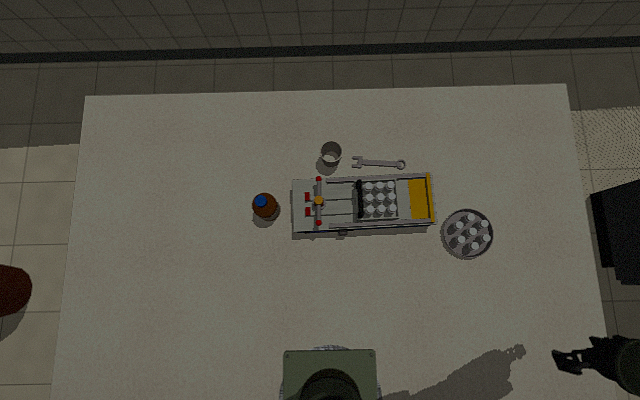

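View pics/scene0.png

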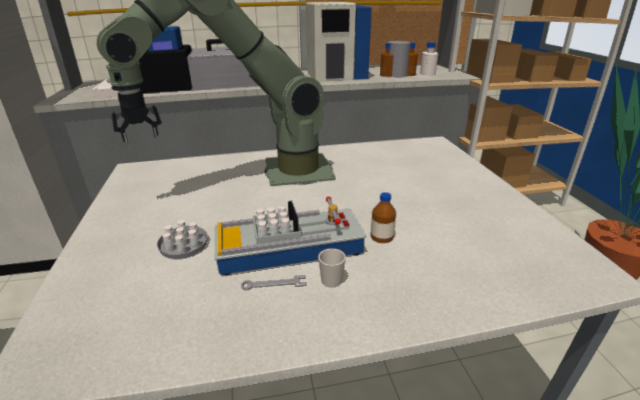

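The top view shows the deck spanning columns 292–435 with the clamp hub at about (319,200). The red balls are at (319,179) and (319,222), the lips near (308,197) and (308,211), the handle at column 357 and the yellow stop at column 430. The scene view shows the same layout, with the bottle beyond the clamp end, the beaker and spanner on the far side, and the pan beyond the stop.

```bash
cat > h.py <<'E'
import numpy as np, cv2
from station import bot
def ray(c,px):
    K=np.array([[c['fx'],0,c['cx']],[0,c['fy'],c['cy']],[0,0,1]])
    p=cv2.undistortPoints(np.array(px,float).reshape(-1,1,2),K,np.array(c['dist_coeffs'])).reshape(-1,2)
    d=np.c_[p[:,0],-p[:,1],-np.ones(len(p))]@c['extrinsics'][:3,:3].T
    return c['extrinsics'][:3,3],d
def onplane(c,px,z):
    o,d=ray(c,px); return o+d*((z-o[2])/d[:,2])[:,None]
def proj(c,P):
    E=c['extrinsics']; q=(np.array(P,float).reshape(-1,3)-E[:3,3])@E[:3,:3]; q=q*[1,-1,-1]
    K=np.array([[c['fx'],0,c['cx']],[0,c['fy'],c['cy']],[0,0,1]])
    return cv2.projectPoints(q,np.zeros(3),np.zeros(3),K,np.array(c['dist_coeffs']))[0].reshape(-1,2)
def blobs(m,amin=5):
    n,l,s,c=cv2.connectedComponentsWithStats(m.astype(np.uint8))
    return [(s[i,4],c[i],s[i,:4]) for i in range(1,n) if s[i,4]>=amin]
def hsv(rgb): return cv2.cvtColor(rgb,cv2.COLOR_RGB2HSV)
def red(h): return ((h[...,0]<6)|(h[...,0]>174))&(h[...,1]>150)&(h[...,2]>60)
def yel(h): return (h[...,0]>17)&(h[...,0]<30)&(h[...,1]>150)&(h[...,2]>80)
E
python3 - <<'E'
from h import *
np.set_printoptions(precision=1,suppress=True)
im=cv2.imread('pics/top0.png')[:,:,::-1].copy(); c=bot.get_calibration('top'); h=hsv(im)
for n,f,z in(('red',red,120),('yel',yel,75)):
    for a,cc,bb in blobs(f(h),4):
        if 250<cc[0]<450 and 150<cc[1]<250: print(n,a,cc,bb,onplane(c,[cc],z)[0])
m=yel(h); m[:,:390]=0
cn=max(cv2.findContours(m.astype(np.uint8),0,2)[0],key=cv2.contourArea); print(cv2.minAreaRect(cn),onplane(c,cv2.boxPoints(cv2.minAreaRect(cn)),77))
w=bot.get_calibration('wrist'); print(w)
s=bot.get_state();R=cv2.Rodrigues(s['eef_rot'])[0];print(R); E=w['extrinsics'];print('cam in tool',R.T@(E[:3,3]-s['tcp_pos']),R.T@E[:3,:3])
cv2.imwrite('pics/topz.png',cv2.resize(im[150:260,230:510,::-1],None,fx=2.85,fy=2.85,interpolation=cv2.INTER_CUBIC))
E
```

```text
red 23 [318.2 178.1] [316 176   6   5] [610.6  19.5 120. ]
red 33 [306.6 195.6] [305 192   5   8] [560.8  53.1 120. ]
red 38 [307.1 210.6] [305 207   5   8] [518.2  52.1 120. ]
red 25 [318.1 222. ] [316 220   5   6] [485.3  22.  120. ]
yel 176 [430.  197.1] [426 173   9  49] [ 557.4 -303.6   75. ]
yel 666 [417.7 198.5] [408 179  20  40] [ 554.2 -267.9   75. ]
yel 57 [318.2 199.5] [314 196   9   8] [558.1  21.8  75. ]
((417.82794189453125, 198.60655212402344), (39.9262580871582, 17.111255645751953), 84.80557250976562) [[ 611.3 -241.5   77. ]
 [ 614.7 -291.6   77. ]
 [ 496.8 -293.2   77. ]
 [ 493.4 -244.2   77. ]]
{'fx': 299.0869481278235, 'fy': 299.0869481278235, 'cx': 322.03969870067726, 'cy': 200.35862809990465, 'dist_coeffs': array([-0.,  0.,  0.,  0.,  0.]), 'extrinsics': array([[   0.3,    0.9,    0.3,  240. ],
       [  -1. ,    0.3,    0.1, -527.1],
       [  -0. ,   -0.3,    1. ,  373.8],
       [   0. ,    0. ,    0. ,    1. ]])}
[[ 1.   0.3 -0. ]
 [ 0.3 -1.   0. ]
 [-0.  -0.  -1. ]]
cam in tool [  69.     0.1 -142.9] [[-0.   1.   0.3]
 [ 1.   0.  -0. ]
 [-0.   0.3 -1. ]]
```

View pics/topz.png

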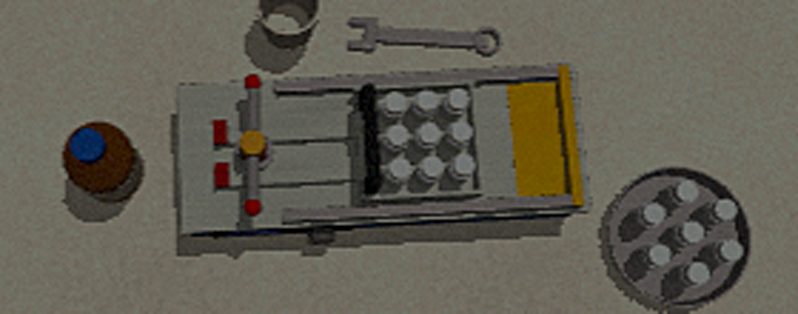

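The crop shows the balls at about (610.6,19.5) and (485.3,22.0) mm. They are 125 mm apart, so the stud is near (548,21) with its y axis about 1.5° from world y. The stop lies 324 mm from the stud, against 322 mm given. Next I move above it for a wrist view.

>>> carry_out --pt "31 41 2.5 0 0 6 0" --pt "31 41 2.5 0 0 6 0" --pt "31 41 2.5 0 0 6 0" --pt "31 41 2.5 0 0 6 0" --pt "31 41 2.5 0 0 6 0" --pt "31 41 2.5 0 0 6 0" --pt "31 41 2.5 0 0 6 0" --pt "31 41 2.5 0 0 6 0" --pt "31 41 2.5 0 0 6 0" --pt "31 41 2.5 0 0 6 0" --pt "31 41 2.5 0 0 6 0" --pt "31 37 2.5 0 0 6 0" --grip_force 40

```text
time: 1.6
tcp_pos: [546.9, -58.3, 261.2]
eef_rot: [-2.224, -2.218, 0.001]
force: [-0.6, -0.0, 0.3]
width: -0.2
grasp_force: 0.0
```

>>> carry_out --pt "0 0 0 0 0 0 0" --pt "0 0 0 0 0 0 0"

```text
time: 1.85
tcp_pos: [545.9, -60.4, 261.0]
eef_rot: [-2.229, -2.213, 0.001]
force: [-0.8, 0.0, 0.7]
width: 0.1
grasp_force: 0.0
```

```bash
python3 - <<'E'
from h import *
np.set_printoptions(precision=2,suppress=True)
s=bot.get_state(); c=bot.get_calibration('wrist'); im=bot.get_image('wrist'); cv2.imwrite('pics/w1.png',im[:,:,::-1]); np.save('w1c.npy',c,allow_pickle=True)
print(s['time'],s['tcp_pos'],cv2.Rodrigues(s['eef_rot'])[0],s['force'],s['width'],s['q'])
h=hsv(im)
for n,f,z in(('red',red,120),('yel',yel,132)):
    for a,cc,bb in blobs(f(h),20): print(n,a,cc,bb,onplane(c,[cc],z)[0])
E
```

```text
1.85 [545.85 -60.4  260.96] [[ 0.01  1.   -0.  ]
 [ 1.   -0.01 -0.  ]
 [-0.   -0.   -1.  ]] [-0.76  0.01  0.75] 0.12368693628772871 [ 0.23  0.65 -0.33  1.53  0.24  1.01 -0.18]
red 372 [344.87  68.49] [333  61  24  17] [567.53  48.87 120.  ]
red 376 [300.62  70.42] [289  63  24  16] [528.48  47.62 120.  ]
red 260 [254.5  102.15] [246  93  17  20] [485.95  21.27 120.  ]
red 251 [394.25 103.47] [387  94  16  20] [612.63  19.05 120.  ]
yel 214 [321.99 328.6 ] [316 319  13  20] [ 545.15 -211.9   132.  ]
```

View pics/w1.png

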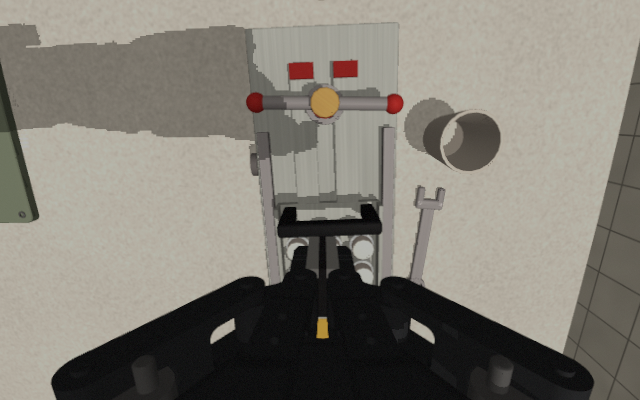

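The wrist view shows the bar from (254,102) to (394,103), the hub at (324,101), the lips at (300,70) and (345,68), and the handle at rows 207–236. The balls are 126.6 mm apart against 124 mm given. The stud is at about (549,20) and the near arm points to -x. I'll push the near arm from its handle side towards +y, which is clockwise.

```bash
python3 - <<'E'
from h import *
np.set_printoptions(precision=1,suppress=True)
c=np.load('w1c.npy',allow_pickle=True).item()
im=cv2.imread('pics/w1.png'); g=im.max(2)
m=(g<45); m[:200]=0;m[250:]=0;m[:,:270]=0;m[:,390:]=0
for col in(290,300,350,360,370): print(col,np.where(m[:,col])[0][[0,-1]])
print('handle top z140',onplane(c,[[281,219],[380,219],[300,215],[360,215]],140))
print('lips',onplane(c,[[300.6,70.4],[344.9,68.5]],86))
print('hub',onplane(c,[[324,101.5]],132))
print('rails z82',onplane(c,[[265,132],[272,280],[389,127],[387,280]],82))
S=np.array([549.3,20.2]);r=38
def P(a,extra=0):
    f=np.radians(179-a);u=np.array([np.cos(f),np.sin(f)]);n=np.array([np.sin(f),-np.cos(f)])
    d=6+14.5*abs(n[0])+11*abs(n[1])
    return S+r*u-(d+extra)*n
Q=np.array([P(a) for a in range(0,400,5)])
print(P(0),P(0,12))
D=np.diff(np.round(Q),axis=0)
for i in range(0,78,12): print(i*5,Q[i],D[i:i+12].astype(int).tolist())
E
```

```text
290 [207 236]
300 [221 249]
350 [219 234]
360 [219 234]
370 [204 233]
handle top z140 [[508.  -83.8 140. ]
 [600.4 -84.5 140. ]
 [525.9 -80.  140. ]
 [581.6 -80.5 140. ]]
lips [[526.2  52.4  86. ]
 [569.9  53.8  86. ]]
hub [[548.9  20.6 132. ]]
rails z82 [[ 486.8   -7.1   82. ]
 [ 484.8 -181.9   82. ]
 [ 617.1   -3.    82. ]
 [ 624.  -183.    82. ]]
[511.    3.6] [510.8  -8.4]
0 [511.    3.6] [[-1, 2], [-2, 2], [-1, 3], [-1, 3], [-1, 3], [0, 3], [0, 4], [0, 3], [1, 4], [1, 4], [1, 3], [2, 4]]
60 [509.9  41.8] [[2, 3], [3, 4], [3, 3], [4, 2], [3, 3], [4, 2], [3, 1], [3, 2], [3, 1], [3, 1], [4, 1], [3, 0]]
120 [548.2  65.2] [[4, 0], [4, 0], [4, -1], [4, -1], [4, -2], [4, -3], [3, -2], [3, -3], [3, -4], [3, -4], [2, -4], [2, -4]]
180 [587.6  36.8] [[1, -2], [1, -3], [1, -3], [1, -2], [1, -3], [1, -4], [0, -3], [0, -4], [-1, -3], [-1, -4], [-1, -4], [-2, -3]]
240 [588.7  -1.4] [[-3, -4], [-2, -3], [-3, -3], [-4, -3], [-4, -2], [-4, -2], [-2, -2], [-3, -1], [-3, -2], [-3, -1], [-4, 0], [-4, -1]]
300 [550.4 -24.8] [[-3, 0], [-4, 1], [-4, 1], [-4, 1], [-4, 2], [-4, 2], [-3, 3], [-4, 3], [-3, 3], [-2, 4], [-2, 5], [-2, 4]]
360 [511.    3.6] [[-1, 2], [-2, 2], [-1, 3], [-1, 3], [-1, 3], [0, 3], [0, 4]]
```

>>> carry_out --pt "-12 17 0 0 0 0 0" --pt "-12 17 0 0 0 0 0" --pt "-11 16 -20 0 0 0 0" --pt "0 0 -35 0 0 0 0" --pt "0 0 -35 0 0 0 0" --pt "0 0 -33 0 0 0 0" --pt "0 0 -20 0 0 0 0" --pt "0 0 -10 0 0 0 0" --pt "0 0 0 0 0 0 0"

```text
time: 3.02
tcp_pos: [511.0, -10.3, 108.3]
eef_rot: [-2.229, -2.213, 0.001]
force: [0.3, -0.8, 1.0]
width: -0.0
grasp_force: 0.0
```

>>> carry_out --pt "0 3 0 0 0 0 0" --pt "0 3 0 0 0 0 0" --pt "0 3 0 0 0 0 0" --pt "0 2 0 0 0 0 0" --pt "0 2 0 0 0 0 0"

```text
time: 3.65
tcp_pos: [511.2, 3.2, 108.3]
eef_rot: [-2.228, -2.214, 0.0]
force: [-0.6, -0.2, 0.1]
width: 0.1
grasp_force: 0.0
```

>>> carry_out --pt "0 1 0 0 0 0 0" --pt "0 1 0 0 0 0 0" --pt "0 1 0 0 0 0 0"

```text
time: 4.03
tcp_pos: [511.1, 5.0, 108.2]
eef_rot: [2.229, 2.213, -0.002]
force: [0.2, -9.7, 1.8]
width: 0.2
grasp_force: 4.8
```

>>> carry_out --pt "0 1 0 0 0 0 0" --pt "0 1 0 0 0 0 0" --pt "0 1 0 0 0 0 0"

```text
time: 4.4
tcp_pos: [510.9, 7.2, 108.3]
eef_rot: [2.23, 2.212, -0.004]
force: [-1.2, -13.0, 2.2]
width: -0.2
grasp_force: 6.2
```

>>> carry_out --pt "-1 3 0 0 0 0 0" --pt "-1 3 0 0 0 0 0" --pt "-1 3 0 0 0 0 0" --pt "-1 3 0 0 0 0 0" --pt "0 4 0 0 0 0 0" --pt "0 3 0 0 0 0 0"

```text
time: 5.15
tcp_pos: [507.2, 26.2, 108.4]
eef_rot: [2.23, 2.211, -0.003]
force: [0.3, -13.2, 5.9]
width: -0.2
grasp_force: 5.9
```

>>> carry_out --pt "0 4 0 0 0 0 0" --pt "1 4 0 0 0 0 0" --pt "1 3 0 0 0 0 0" --pt "2 4 0 0 0 0 0" --pt "2 3 0 0 0 0 0" --pt "3 4 0 0 0 0 0" --pt "3 3 0 0 0 0 0" --pt "4 2 0 0 0 0 0"

```text
time: 6.15
tcp_pos: [522.0, 53.8, 108.1]
eef_rot: [-2.229, -2.213, 0.006]
force: [-8.8, -6.8, 6.6]
width: -0.0
grasp_force: 5.2
```

>>> carry_out --pt "3 3 0 0 0 0 0" --pt "4 2 0 0 0 0 0" --pt "3 1 0 0 0 0 0" --pt "3 2 0 0 0 0 0" --pt "3 1 0 0 0 0 0" --pt "3 1 0 0 0 0 0" --pt "4 1 0 0 0 0 0" --pt "3 0 0 0 0 0 0" --pt "4 0 0 0 0 0 0" --pt "4 0 0 0 0 0 0"

```text
time: 7.4
tcp_pos: [555.4, 65.9, 107.6]
eef_rot: [-2.226, -2.212, 0.006]
force: [-11.3, -0.8, -0.3]
width: -0.3
grasp_force: 4.5
```

>>> carry_out --pt "4 -1 0 0 0 0 0" --pt "4 -1 0 0 0 0 0" --pt "4 -2 0 0 0 0 0" --pt "4 -3 0 0 0 0 0" --pt "3 -2 0 0 0 0 0" --pt "3 -3 0 0 0 0 0" --pt "3 -4 0 0 0 0 0" --pt "3 -4 0 0 0 0 0" --pt "2 -4 0 0 0 0 0" --pt "2 -4 0 0 0 0 0"

```text
time: 8.65
tcp_pos: [588.0, 39.6, 107.8]
eef_rot: [-2.225, -2.213, 0.001]
force: [-6.9, 8.2, -1.8]
width: -0.2
grasp_force: 4.5
```

>>> carry_out --pt "0 -3 0 0 0 0 0" --pt "1 -3 0 0 0 0 0" --pt "1 -3 0 0 0 0 0" --pt "1 -3 0 0 0 0 0" --pt "1 -3 0 0 0 0 0" --pt "1 -4 0 0 0 0 0" --pt "0 -3 0 0 0 0 0" --pt "0 -4 0 0 0 0 0"

```text
time: 9.65
tcp_pos: [594.2, 14.5, 108.5]
eef_rot: [-2.225, -2.215, -0.004]
force: [-0.3, 12.5, 3.9]
width: -0.1
grasp_force: 5.1
```

>>> carry_out --pt "-1 -3 0 0 0 0 0" --pt "-1 -4 0 0 0 0 0" --pt "-1 -4 0 0 0 0 0" --pt "-2 -3 0 0 0 0 0" --pt "-3 -4 0 0 0 0 0" --pt "-2 -3 0 0 0 0 0" --pt "-3 -3 0 0 0 0 0" --pt "-4 -3 0 0 0 0 0"

```text
time: 10.65
tcp_pos: [578.6, -12.9, 108.9]
eef_rot: [2.227, 2.215, 0.008]
force: [8.0, 8.7, 4.6]
width: 0.1
grasp_force: 4.9
```

>>> carry_out --pt "-4 -2 0 0 0 0 0" --pt "-4 -2 0 0 0 0 0" --pt "-2 -2 0 0 0 0 0" --pt "-3 -1 0 0 0 0 0" --pt "-3 -2 0 0 0 0 0" --pt "-3 -1 0 0 0 0 0" --pt "-4 0 0 0 0 0 0" --pt "-4 -1 0 0 0 0 0"

```text
time: 11.65
tcp_pos: [552.3, -24.9, 108.9]
eef_rot: [2.226, 2.213, 0.008]
force: [12.0, 2.6, 0.6]
width: 0.3
grasp_force: 5.0
```

>>> carry_out --pt "-3 0 0 0 0 0 0" --pt "-4 1 0 0 0 0 0" --pt "-4 1 0 0 0 0 0" --pt "-4 2 0 0 0 0 0" --pt "-4 2 0 0 0 0 0" --pt "-4 2 0 0 0 0 0"

```text
time: 12.4
tcp_pos: [529.0, -18.0, 108.8]
eef_rot: [2.227, 2.212, 0.005]
force: [10.8, -2.7, -0.5]
width: -0.0
grasp_force: 4.5
```

>>> carry_out --pt "-3 3 0 0 0 0 0" --pt "-4 3 0 0 0 0 0" --pt "-3 4 0 0 0 0 0" --pt "-2 4 0 0 0 0 0" --pt "-2 5 0 0 0 0 0" --pt "-2 4 0 0 0 0 0"

```text
time: 13.15
tcp_pos: [512.4, 4.0, 108.6]
eef_rot: [2.228, 2.211, 0.002]
force: [8.5, -11.2, -0.4]
width: 0.2
grasp_force: 5.3
```

>>> carry_out --pt "0 2 0 0 0 0 0" --pt "0 2 0 0 0 0 0" --pt "0 2 0 0 0 0 0" --pt "0 0 0 0 0 0 0"

```text
time: 13.65
tcp_pos: [511.7, 9.4, 108.5]
eef_rot: [2.229, 2.211, -0.001]
force: [2.4, -12.1, 3.7]
width: -0.2
grasp_force: 5.6
```

>>> carry_out --pt "0 1 0 0 0 0 0" --pt "0 1 0 0 0 0 0" --pt "0 0 0 0 0 0 0"

```text
time: 14.02
tcp_pos: [511.7, 11.2, 108.5]
eef_rot: [2.229, 2.211, -0.001]
force: [2.8, -12.0, 4.3]
width: 0.1
grasp_force: 5.9
```

>>> carry_out --pt "0 -8 0 0 0 0 0" --pt "0 -12 0 0 0 0 0" --pt "14 -17 2 0 0 1 0" --pt "14 -17 3 0 0 1 0" --pt "14 -8 3 0 0 0 0.5" --pt "0 0 0 0 0 0 0.5" --pt "0 0 0 0 0 0 0.5"

```text
time: 14.9
tcp_pos: [552.6, -48.7, 116.1]
eef_rot: [-2.189, -2.253, 0.001]
force: [-0.4, 0.5, 0.3]
width: 42.8
grasp_force: 0.0
```

```bash
python3 - <<'E'
from h import *
np.set_printoptions(precision=2,suppress=True)
s=bot.get_state(); c=bot.get_calibration('wrist'); im=bot.get_image('wrist'); cv2.imwrite('pics/w2.png',im[:,:,::-1])
print(s['time'],s['tcp_pos'],cv2.Rodrigues(s['eef_rot'])[0],s['force'],s['width'])
h=hsv(im)
for a,cc,bb in blobs(red(h),30): print(a,cc,bb,onplane(c,[cc],128)[0])
E
```

```text
14.9 [552.58 -48.73 116.08] [[-0.03  1.   -0.  ]
 [ 1.    0.03  0.  ]
 [ 0.   -0.   -1.  ]] [-0.4   0.48  0.3 ] 42.77921257819286
1396 [276.78  51.02] [254  36  46  31] [532.75  44.51 128.  ]
1390 [358.96  50.92] [337  36  46  31] [565.74  45.43 128.  ]
1362 [164.34  78.66] [145  57  42  46] [486.06  33.12 128.  ]
1169 [461.03 148.99] [438 128  42  41] [612.61   7.7  128.  ]
```

View pics/w2.png

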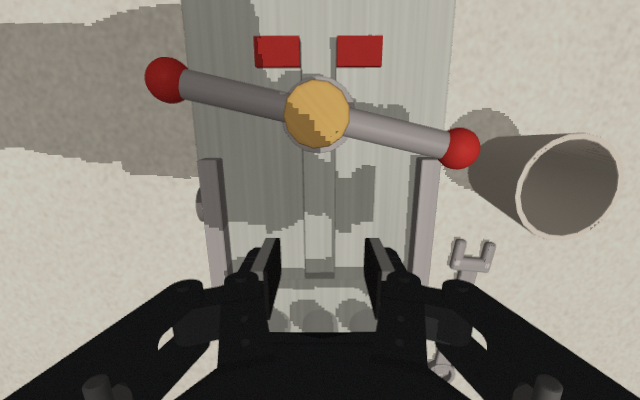

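The wrist view shows the balls at (164,79) and (461,149), so the bar is at -11.3° against -1.0° at first: 370° in all and the nut is clear. The lips at (277,51) and (359,51) are still beyond the stud. Now I push the handle.

>>> carry_out --pt "0 -5 0 0 0 0 0.5" --pt "0 -5 0 0 0 0 0.5" --pt "1 -5 0 0 0 0 0.5" --pt "0 -2 0 0 0 0 0.5" --pt "0 -2 0 0 0 0 0.5" --pt "0 -2 0 0 0 0 0.5" --pt "0 -2 0 0 0 0 0.5" --pt "0 -2 0 0 0 0 0.5"

```text
time: 15.95
tcp_pos: [554.2, -74.0, 116.3]
eef_rot: [-2.189, -2.253, 0.0]
force: [-0.1, -0.5, 0.6]
width: 43.2
grasp_force: 0.0
```

>>> carry_out --pt "0 -2 0 0 0 0 0.5" --pt "0 -2 0 0 0 0 0.5" --pt "0 -2 0 0 0 0 0.5" --pt "0 -2 0 0 0 0 0.5" --pt "0 -2 0 0 0 0 0.5"

```text
time: 16.58
tcp_pos: [554.2, -84.0, 116.3]
eef_rot: [-2.189, -2.253, -0.0]
force: [0.4, 3.3, 0.2]
width: 42.7
grasp_force: 1.4
```

>>> carry_out --pt "0 -2 0 0 0 0 0.5" --pt "0 -2 0 0 0 0 0.5" --pt "0 -2 0 0 0 0 0.5" --pt "0 -2 0 0 0 0 0.5" --pt "0 -2 0 0 0 0 0.5" --pt "0 -2 0 0 0 0 0.5" --pt "0 -2 0 0 0 0 0.5" --pt "0 -2 0 0 0 0 0.5" --pt "0 -2 0 0 0 0 0.5" --pt "0 -2 0 0 0 0 0.5"

```text
time: 17.82
tcp_pos: [554.2, -104.0, 116.3]
eef_rot: [-2.189, -2.253, 0.0]
force: [-0.4, 3.5, 0.6]
width: 42.6
grasp_force: 1.5
```

>>> carry_out --pt "1 -2 0 0 0 0 0.5" --pt "0 -2 0 0 0 0 0.5" --pt "0 -2 0 0 0 0 0.5" --pt "0 -2 0 0 0 0 0.5" --pt "0 -2 0 0 0 0 0.5" --pt "0 -2 0 0 0 0 0.5" --pt "0 -2 0 0 0 0 0.5" --pt "0 -2 0 0 0 0 0.5" --pt "0 -2 0 0 0 0 0.5" --pt "0 -2 0 0 0 0 0.5" --pt "0 -2 0 0 0 0 0.5" --pt "0 -2 0 0 0 0 0.5"

```text
time: 19.32
tcp_pos: [555.2, -128.1, 116.3]
eef_rot: [-2.189, -2.253, 0.0]
force: [0.6, 2.4, -0.0]
width: 43.0
grasp_force: 1.4
```

>>> carry_out --pt "1 -2 0 0 0 0 0.5" --pt "0 -2 0 0 0 0 0.5" --pt "0 -2 0 0 0 0 0.5" --pt "0 -2 0 0 0 0 0.5" --pt "0 -2 0 0 0 0 0.5" --pt "0 -2 0 0 0 0 0.5" --pt "0 -2 0 0 0 0 0.5" --pt "0 -2 0 0 0 0 0.5" --pt "0 -2 0 0 0 0 0.5" --pt "0 -2 0 0 0 0 0.5"

```text
time: 20.58
tcp_pos: [556.2, -148.1, 116.3]
eef_rot: [-2.189, -2.253, 0.0]
force: [-0.4, 2.9, -0.0]
width: 42.6
grasp_force: 1.4
```

>>> carry_out --pt "0 -2 0 0 0 0 0.5" --pt "0 -2 0 0 0 0 0.5" --pt "0 -2 0 0 0 0 0.5" --pt "0 -2 0 0 0 0 0.5" --pt "0 -2 0 0 0 0 0.5"

```text
time: 21.2
tcp_pos: [556.2, -158.1, 116.3]
eef_rot: [-2.19, -2.253, 0.0]
force: [-0.0, 2.3, 0.5]
width: 42.7
grasp_force: 1.4
```

>>> carry_out --pt "0 -1 0 0 0 0 0.5" --pt "0 -1 0 0 0 0 0.5" --pt "0 -1 0 0 0 0 0.5" --pt "0 -1 0 0 0 0 0.5"

```text
time: 21.7
tcp_pos: [556.2, -162.0, 116.3]
eef_rot: [-2.189, -2.253, 0.0]
force: [0.6, 3.4, 0.4]
width: 42.8
grasp_force: 1.5
```

>>> carry_out --pt "0 -1 0 0 0 0 0.5" --pt "0 -1 0 0 0 0 0.5" --pt "0 -1 0 0 0 0 0.5"

```text
time: 22.08
tcp_pos: [556.2, -165.0, 116.2]
eef_rot: [-2.189, -2.253, 0.0]
force: [0.3, 2.9, 0.6]
width: 42.2
grasp_force: 1.5
```

>>> carry_out --pt "0 -1 0 0 0 0 0.5" --pt "0 -1 0 0 0 0 0.5" --pt "0 -1 0 0 0 0 0.5"

```text
time: 22.45
tcp_pos: [556.1, -167.6, 116.3]
eef_rot: [-2.189, -2.253, -0.0]
force: [-1.3, 7.7, 1.8]
width: 42.5
grasp_force: 4.0
```

>>> carry_out --pt "0 -1 0 0 0 0 0.5" --pt "0 -1 0 0 0 0 0.5"

```text
time: 22.7
tcp_pos: [555.9, -167.8, 116.3]
eef_rot: [-2.186, -2.253, -0.002]
force: [-5.0, 18.3, 6.2]
width: 42.7
grasp_force: 9.5
```

>>> carry_out --pt "0 -1 0 0 0 0 0.5" --pt "0 -1 0 0 0 0 0.5"

```text
time: 22.95
tcp_pos: [555.9, -167.9, 116.4]
eef_rot: [-2.183, -2.253, -0.004]
force: [-8.7, 30.3, 10.4]
width: 42.8
grasp_force: 15.0
```

>>> carry_out --pt "0 2 0 0 0 0 0.5" --pt "0 2 0 0 0 0 0.5" --pt "0 0 0 0 0 0 0.5" --pt "0 0 0 0 0 0 0.5"

```text
time: 23.45
tcp_pos: [556.1, -167.7, 116.2]
eef_rot: [-2.189, -2.253, -0.0]
force: [-1.5, 6.1, 1.0]
width: 42.7
grasp_force: 2.9
```

>>> carry_out --pt "0 4 0 0 0 0 0.5" --pt "0 8 0 0 0 0 0.5" --pt "0 10 0 0 0 0 0.5" --pt "0 0 30 0 0 0 0.5" --pt "0 0 40 0 0 0 0.5" --pt "0 0 40 0 0 0 0.5" --pt "0 0 30 0 0 0 0.5" --pt "0 -20 0 0 0 0 0.5" --pt "0 -20 0 0 0 0 0.5" --pt "0 0 0 0 0 0 0.5" --pt "0 0 0 0 0 0 0.5"

```text
time: 24.82
tcp_pos: [556.0, -185.7, 255.6]
eef_rot: [-2.189, -2.252, 0.0]
force: [-0.0, 0.1, 1.1]
width: 42.8
grasp_force: 0.0
```

```bash
python3 - <<'E'
from h import *
np.set_printoptions(precision=2,suppress=True)
s=bot.get_state(); c=bot.get_calibration('wrist'); im=bot.get_image('wrist'); cv2.imwrite('pics/w3.png',im[:,:,::-1])
print(s['time'],s['tcp_pos'],s['force'])
t=bot.get_image('top'); cs=bot.get_image('scene')
z=lambda a:cv2.resize(a[:,:,::-1],None,fx=2.5,fy=2.5,interpolation=cv2.INTER_CUBIC)
cv2.imwrite('pics/f.png',np.vstack([z(t[150:260,200:510]),z(cs[170:290,150:460])]))
ct=bot.get_calibration('top')
for a,cc,bb in blobs(red(hsv(im)),30): print('w',a,cc,onplane(c,[cc],86)[0],onplane(c,[cc],128)[0])
for a,cc,bb in blobs(red(hsv(t)),5):
    if 250<cc[0]<450: print('t',a,cc,onplane(ct,[cc],86)[0],onplane(ct,[cc],128)[0])
E
```

```text
24.825 [ 556.02 -185.73  255.6 ] [-0.04  0.07  1.13]
w 452 [295.94  29.58] [527.94 -38.28  86.  ] [531.63 -48.97 128.  ]
w 445 [342.87  29.43] [572.19 -36.98  86.  ] [569.93 -47.84 128.  ]
t 20 [322.15 177.9 ] [619.98   8.82  86.  ] [608.88   8.24 128.  ]
t 38 [337.89 194.61] [568.91 -35.79  86.  ] [559.85 -34.58 128.  ]
t 36 [338.78 209.72] [524.43 -37.07  86.  ] [517.16 -35.81 128.  ]
t 26 [314.  221.5] [491.93  34.67  86.  ] [485.96  33.06 128.  ]
```

View pics/w3.png

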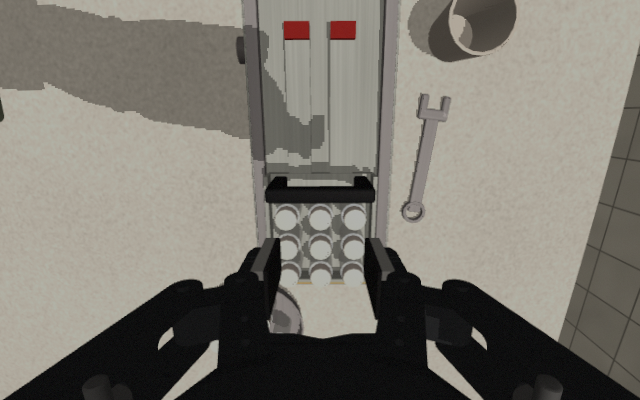

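View pics/f.png

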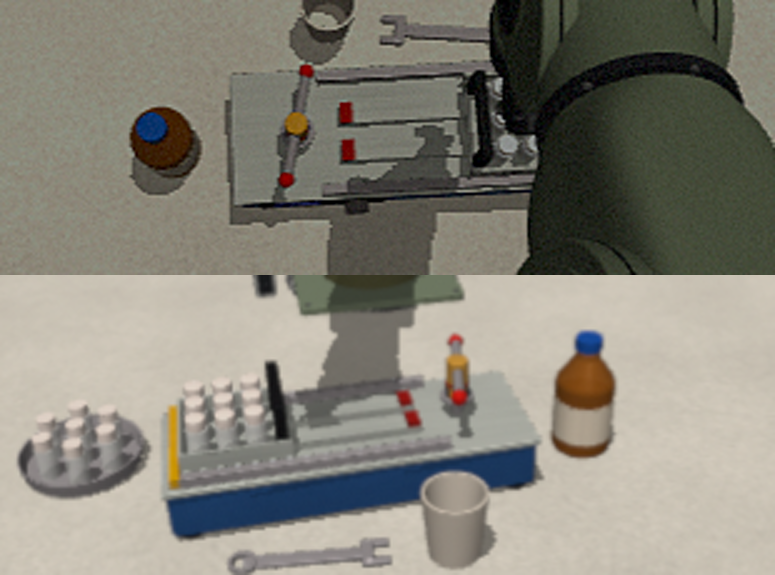

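The views show the tray flush against the yellow stop and lying flat. The lips moved about 91 mm to y = -38, the nut is still loosened with the bar where I left it, the bystanders appear unmoved, and the gripper is clear.

```bash
python3 -c "
from station import bot
print(bot.close_job())"
```

```text
the job is handed in; nothing more can be done
None
```

The job is handed in: I turned the clamp nut about 370° clockwise and left it loosened, pushed the tray about 91 mm until it was home against the yellow stop, and let go of everything, with the bystanders left untouched.

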